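# Find the full tin of washers

## Task

Three identical closed tins of washers stand in a row on the workbench, and only the heaviest holds enough for the job: go along the row from the robot's left to its right, lifting each tin a few centimetres clear of the bench to feel its weight and setting it down again upright where it stood, without dropping it. Then hold the heaviest one up in the gripper over its place, upright and with at least 10 cm of air beneath it, the other two back where they stood, and finish the program while still holding it (if the last tin hefted is the heaviest, it need not be set down first). Keep the tins upright all the while and leave everything else on the bench where it lies.

Things in the scene. Friction and masses are not known exactly. Their poses are not given: they have to be found in the camera images.
- tin_left_centre (a point): centre of the left tin, half-way up its axis, 46 mm above its underside (z along the axis). Closed round tinplate tin with a blank paper band, 62 mm outside diameter (63 over the top rim), 92 mm high, upright on the bench. It is the one with the greatest y, on the robot's own left.
- tin_middle_centre (a point): centre of the middle tin, half-way up its axis, 46 mm above its underside (z along the axis). Closed round tinplate tin with a blank paper band, 62 mm outside diameter (63 over the top rim), 92 mm high, upright on the bench. Between the other two in y, 115 mm or more from each.
- tin_right_centre (a point): centre of the right tin, half-way up its axis, 46 mm above its underside (z along the axis). Closed round tinplate tin with a blank paper band, 62 mm outside diameter (63 over the top rim), 92 mm high, upright on the bench. It is the one with the least y, on the robot's own right.
- tin_left: the left tin as a whole; this origin is the centre of its underside. The tins look alike and any of them can be the heaviest. In all, the heaviest weighs 0.56 to 0.67 kg, the other two 0.17 to 0.39 kg each.
- tin_middle: the middle tin as a whole; this origin is the centre of its underside. Each tin holds a loose stack of steel washers in its lower half, which may knock about by a few mm.
- tin_right: the right tin as a whole; this origin is the centre of its underside. Its lid is pressed in and stays shut.
- table: the wooden workbench, its flat top at z = 0
- wrench: bystander, to be left alone: combination wrench, steel, 170 mm long, lying between the left and middle tins
- screwdriver: bystander, to be left alone: screwdriver, 190 mm long, lying between the middle and right tins
- masking_tape: bystander, to be left alone: roll of masking tape lying flat, 96 mm across, 25 mm high, on the robot's side of the tins
- tape_measure: bystander, to be left alone: grey tape measure, 70 x 36 x 62 mm high, on the robot's side of the tins
- glue_bottle: bystander, to be left alone: white glue bottle, 58 mm across, 165 mm high, beyond the tins
- hammer: bystander, to be left alone: hammer, 300 mm long, lying crosswise beyond the tins
- carton: bystander, to be left alone: small closed cardboard carton, 85 x 120 x 45 mm high, beyond the tins
There are look-alikes about, which are no part of the job. What is shaped like the tin_left but red or yellow is not meant.

How it is judged:
On the way, in this order (a step that is already met when the one before it is completed fails the run):
1. the left tin is lifted in the gripper, upright and at least 15 mm clear of the bench, for 0.2 s (height (world z) of tin_left_centre above 0.061 m and contact force between tin_left and the fingers above 1 N and contact force between tin_left and table below 0.1 N and angle between tin_left_centre's own z axis and vertical below 0.35 rad), for 0.2 s.
2. the middle tin is lifted in the gripper, upright and at least 15 mm clear of the bench, for 0.2 s (height (world z) of tin_middle_centre above 0.061 m and contact force between tin_middle and the fingers above 1 N and contact force between tin_middle and table below 0.1 N and angle between tin_middle_centre's own z axis and vertical below 0.35 rad), for 0.2 s.
3. the right tin is lifted in the gripper, upright and at least 15 mm clear of the bench, for 0.2 s (height (world z) of tin_right_centre above 0.061 m and contact force between tin_right and the fingers above 1 N and contact force between tin_right and table below 0.1 N and angle between tin_right_centre's own z axis and vertical below 0.35 rad), for 0.2 s.
At the end, for the whole second after the job is handed in: The heaviest tin is held still by the fingers, its underside 96 mm or more above the bench, within 280 mm of where it stood, tilted under 0.35 rad; the other two (pressing on it with under 4.8 N, as only the lighter ones do) stand let go, upright within 0.08 rad, within 45 mm of where they stood (((height (world z) of tin_left_centre above 0.142 m and contact force between tin_left and the fingers above 1 N and contact force between tin_left and table below 0.1 N and angle between tin_left_centre's own z axis and vertical below 0.35 rad and linear speed of tin_left below 0.03 m/s and contact force between tin_left and glue_bottle below 0.2 N and distance of tin_left_centre from where it was at the start of the episode below 0.28 m and (contact force between tin_middle and table between 0.8 and 4.8 N and contact force between tin_middle and the fingers below 0.1 N and angle between tin_middle_centre's own z axis and vertical below 0.08 rad and distance of tin_middle_centre from where it was at the start of the episode below 0.045 m and linear speed of tin_middle below 0.02 m/s) and (contact force between tin_right and table between 0.8 and 4.8 N and contact force between tin_right and the fingers below 0.1 N and angle between tin_right_centre's own z axis and vertical below 0.08 rad and distance of tin_right_centre from where it was at the start of the episode below 0.045 m and linear speed of tin_right below 0.02 m/s)) or (height (world z) of tin_middle_centre above 0.142 m and contact force between tin_middle and the fingers above 1 N and contact force between tin_middle and table below 0.1 N and angle between tin_middle_centre's own z axis and vertical below 0.35 rad and linear speed of tin_middle below 0.03 m/s and contact force between tin_middle and glue_bottle below 0.2 N and distance of tin_middle_centre from where it was at the start of the episode below 0.28 m and (contact force between tin_left and table between 0.8 and 4.8 N and contact force between tin_left and the fingers below 0.1 N and angle between tin_left_centre's own z axis and vertical below 0.08 rad and distance of tin_left_centre from where it was at the start of the episode below 0.045 m and linear speed of tin_left below 0.02 m/s) and (contact force between tin_right and table between 0.8 and 4.8 N and contact force between tin_right and the fingers below 0.1 N and angle between tin_right_centre's own z axis and vertical below 0.08 rad and distance of tin_right_centre from where it was at the start of the episode below 0.045 m and linear speed of tin_right below 0.02 m/s)) or (height (world z) of tin_right_centre above 0.142 m and contact force between tin_right and the fingers above 1 N and contact force between tin_right and table below 0.1 N and angle between tin_right_centre's own z axis and vertical below 0.35 rad and linear speed of tin_right below 0.03 m/s and contact force between tin_right and glue_bottle below 0.2 N and distance of tin_right_centre from where it was at the start of the episode below 0.28 m and (contact force between tin_left and table between 0.8 and 4.8 N and contact force between tin_left and the fingers below 0.1 N and angle between tin_left_centre's own z axis and vertical below 0.08 rad and distance of tin_left_centre from where it was at the start of the episode below 0.045 m and linear speed of tin_left below 0.02 m/s) and (contact force between tin_middle and table between 0.8 and 4.8 N and contact force between tin_middle and the fingers below 0.1 N and angle between tin_middle_centre's own z axis and vertical below 0.08 rad and distance of tin_middle_centre from where it was at the start of the episode below 0.045 m and linear speed of tin_middle below 0.02 m/s)))); the arm keeps its last pose, push and grip.
It fails at once if a tin is tipped by more than 0.6 rad (angle between any of tin_left_centre, tin_middle_centre, tin_right_centre's own z axis and vertical above 0.6 rad).
It fails at once if a tin is dropped: out of the fingers while 10 mm or more above where it stands on the bench ((height (world z) of tin_left_centre above 0.056 m and contact force between tin_left and the fingers below 0.02 N) or (height (world z) of tin_middle_centre above 0.056 m and contact force between tin_middle and the fingers below 0.02 N) or (height (world z) of tin_right_centre above 0.056 m and contact force between tin_right and the fingers below 0.02 N)).
It fails at once if another thing on the bench is moved by more than 30 mm (distance of any of wrench, screwdriver, masking_tape, tape_measure, glue_bottle, hammer, carton from where it was at the start of the episode above 0.03 m).
It also fails if it takes over 70 s, if anything falls off the work surface, if the arm or the gripper's body presses on something with over 40 N, if the wrist force passes 120 N, or if a joint passes its speed limit or range.

## Robot

A 6-joint arm with a two-finger parallel gripper is mounted at the origin on the work surface. World frame = base frame: x ahead of the robot, y to its left, z up, the work surface at z = 0. Lengths are in m, angles in rad, forces in N, time in s.
With the tool pointing down it reaches from about 0.3 to 0.775 m from the base axis. Payload 14.6 kg.
Tool frame: the origin (TCP) lies between the finger pads; the fingertips stand 8 mm ahead of it and the grasp point (between the pads) lies 11 mm behind it (ctrl.tip_reach is the distance from the TCP to the fingertips, in m); y points along the fingers, z is the direction in which the jaws open and shut, and the axes are right-handed (so a half turn about y gives the same grasp; the last joint's range is limited). The gripper opens to 94 mm and grips with 3 to 60 N. Pads are 16 mm wide; open, the fingers measure 119 mm over their backs; the gripper's body (75 mm by 177 mm) begins 78 mm behind the grasp point.
Start: joints at [-1.283, 0.3, 1.521, -0, 1.321, -0.067], TCP at [0.191, -0.516, 0.213] pointing down, gripper open.
Joint ranges: [-3.03, 3.03], [-0.79, 2.21], [0.23, 2.52], [-1.04, 4.18], [0, 3.07], [-2.55, 2.55]. Speed limits (rad/s): [2.22, 2.22, 2.57, 3.14, 3.14, 3.14].

## Interface

Orientations are given as [roll, pitch, yaw] about the fixed x, y, z axes, in that order (R = Rz(yaw) Ry(pitch) Rx(roll)).
In Python, from station import ctrl gives the robot as it stands.
- The arm moves only by the tool play_rows, never from a script. Its arguments are lists of equal length, an entry for each row: "twist": the turn, a rotation vector about the world's x, y, z as a fraction of full scale, a list of three; "travel": the shift along the world's x, y, z as a fraction of full scale, a list of three; "grip": the gripper's target within -1 to 1 (shut at 1, half-way at 0, fully open at -1). A call has 1 to 12 rows; each row shifts and turns the commanded pose from where the row before left it; what a row does not reach is not made up. Full scale, the value 1, is 5 cm for a shift and 90 degrees for a turn. A row lasts 1/10 s, in which the tool goes at most 50 mm and 8.59 degrees, less where a joint would pass 70% of its speed; a pose out of reach is approached as far as the arm can. A call with a number of a shift or a turn outside -1 to 1 is refused whole. A call with a gripper value outside its range is refused whole. The fingers move at their own pace and stop on an object; "force" is the grip in N (left out, the last holds). Time passes only in rows, so rows that do not move let the fingers close. It gives the time, the measured TCP pose, the force and the opening at its end, in the units of the state.
- ctrl.get_obs(): the state, without advancing time (a new reading comes with each control period).
- ctrl.camera(name): name is "scene" or "top"; returns a dict with "img" (480x640x3 uint8, red, green, blue), "vfov" (degrees; the focal length in pixels is half the picture's height over the tangent of half this angle, whatever the lens; pixels are square), "cx", "cy" (the principal point, pixels), "rvec" (rotation vector, rad) and "tvec" (3), from world to camera coordinates, as OpenCV has them. Camera axes: x right, y down, z forward; pixel columns grow to the right and rows downward; lengths in m; the calibration is good to about 2 mm. A picture is of the moment at which its call begins. There is no depth.
- ctrl.hand_in(): hands the job in, once; it reports no verdict.
Trained networks look in a picture, given as the dict that the camera call returned (one of the last four; its "shot" number tells which), for a name from the list of things; names that differ only in an ending like _2 or _b are one class to them, and where a whole thing is asked for, a point or a joint stands for the part that bears it (a point fixed in the world has none). Each returns a list of dicts, best first, with "confidence" (0 to 1); they miss things now and then, are a little off and sometimes report something else, mostly with a low value. They report only what shows in the picture. A call takes as long as a camera call. They do not tell look-alikes from the thing itself.
- ctrl.boxes_of(name, picture): "point" ([column, row] in pixels, amid what is visible of it).
- ctrl.trace(name, picture): "pixels" (480x640 bool, what is visible of it) and "point" ([column, row] in pixels, amid what is visible of it).
The state is a dict: "time_s": time; "qpos": joint angles; "joint_vel": joint speeds; "tau": joint torques, N m; "ee_pos": TCP position; "eef_rot": TCP orientation; "force": force on the tool from outside, world axes, zero at the start; "moment": the same for the moment, N m; "grip_width": finger opening in m.
Only numpy, scipy, OpenCV 4.12 (cv2) and the standard library are available. Lean on these libraries where they do the work, as an engineer would, in place of code of your own. Each camera call takes 0.05 s, during which the arm holds its last target.

## Working session

There is one attempt and no reset: what is moved stays moved. The work goes in short steps, Python scripts to look and compute and a tool call to move; the robot and the scene stay as the last step left them, time stands still between calls to the robot, and variables do not carry over. Pictures are saved under pics/ and viewed, and the job is handed in when it is done.

Besides the shell and the picture viewer there is one more tool, called after "Call:" in YAML: its name, and indented under it one key for each argument. play_rows: Moves the arm, as the interface text tells. Its arguments: {"type":"object","properties":{"twist":{"type":"array"},"travel":{"type":"array"},"grip":{"type":"array"},"force":{"type":"number"}},"required":["twist","travel","grip"]}

```bash
ls; mkdir -p pics
cat > h.py <<'E'
import numpy as np, cv2
from station import ctrl
def K(p):
    f=240/np.tan(np.radians(p["vfov"])/2)
    return np.array([[f,0,p["cx"]],[0,f,p["cy"]],[0,0,1.]])
def ray(p,uv,z):
    R=cv2.Rodrigues(np.array(p["rvec"],float))[0];t=np.array(p["tvec"],float).ravel()
    c=-R.T@t; d=R.T@np.linalg.inv(K(p))@np.array([uv[0],uv[1],1.])
    return c+d*(z-c[2])/d[2]
def proj(p,X):
    return cv2.projectPoints(np.array(X,float).reshape(-1,3),np.array(p["rvec"],float),np.array(p["tvec"],float),K(p),None)[0].reshape(-1,2)
def save(p,n): cv2.imwrite("pics/"+n,p["img"][:,:,::-1])
E
python3 - <<'E'
from h import *
for n in ("scene","top"):
    p=ctrl.camera(n); save(p,n+"1.png")
    R=cv2.Rodrigues(np.array(p["rvec"],float))[0]; print(n,p["vfov"],-R.T@np.array(p["tvec"]).ravel(),{k:v for k,v in p.items() if k not in("img",)})
    for q in ("tin_left","tin_middle","tin_right","tin_left_centre","glue_bottle","tape_measure","masking_tape","carton","hammer","wrench","screwdriver"):
        for r in ctrl.boxes_of(q,p): print(q,np.round(r["point"],1),round(r["confidence"],2), ray(p,r["point"],0.046).round(3))
print(ctrl.get_obs())
E
```

```text
pics
scene 49.70049310770797 [ 0.93737814 -0.53797105  0.66683892] {'vfov': 49.70049310770797, 'cx': 314.25889003055374, 'cy': 240.19647841723514, 'rvec': array([ 2.21128449,  0.66141875, -0.30242278]), 'tvec': array([-0.48622152, -0.13246762,  1.16567824]), 'shot': 1}
tin_left [391.2 195.6] 0.89 [0.601 0.254 0.046]
tin_left [410.3 166.1] 0.81 [0.586 0.373 0.046]
tin_left [350.6 173.4] 0.81 [0.492 0.278 0.046]
tin_left [469.  191.5] 0.68 [0.727 0.353 0.046]
tin_middle [308.3 268.8] 0.82 [ 0.579 -0.013  0.046]
tin_right [236.5 334.8] 0.85 [ 0.567 -0.19   0.046]
tin_left_centre [391.  201.5] 0.89 [0.61  0.236 0.046]
tin_left_centre [408.3 162. ] 0.84 [0.576 0.386 0.046]
tin_left_centre [354.4 174.6] 0.78 [0.501 0.278 0.046]
tin_left_centre [467.1 188. ] 0.71 [0.719 0.363 0.046]
glue_bottle [453.2 222.9] 0.74 [0.739 0.24  0.046]
tape_measure [130.6 314.5] 0.55 [ 0.403 -0.251  0.046]
masking_tape [291.9 203.9] 0.57 [0.449 0.121 0.046]
carton [417.9 291.9] 0.76 [0.758 0.04  0.046]
hammer [351.5 384.7] 0.82 [ 0.756 -0.17   0.046]
wrench [345.9 251.9] 0.98 [0.611 0.059 0.046]
screwdriver [2
[... 1550 characters left out ...]
 [ 0.573 -0.195  0.046]
{'time_s': 1.2, 'qpos': array([-1.28259637e+00,  2.99882021e-01,  1.52101039e+00,  2.13740430e-05,
        1.32071096e+00, -6.66064898e-02]), 'joint_vel': array([-1.32454379e-04, -8.50837287e-05, -5.47160463e-04, -2.57339008e-04,
        4.31513544e-04,  2.18641908e-03]), 'tau': array([-3.25349902e-05, -5.31665969e+01, -3.52912903e+01,  7.08596106e-02,
        2.13030924e-02, -2.60233247e-05]), 'ee_pos': array([ 0.19106923, -0.51572719,  0.21345105]), 'eef_rot': array([-1.57080564e+00,  2.13760543e-05, -2.78679150e+00]), 'force': array([-0.82427525, -0.31780668,  0.24580617]), 'moment': array([ 0.02369172, -0.04673411,  0.04131054]), 'grip_width': 0.09414404266012272}
```

View pics/scene1.png

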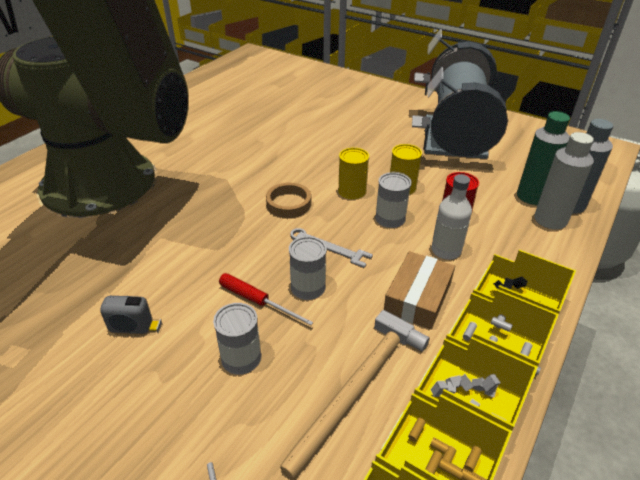

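View pics/top1.png

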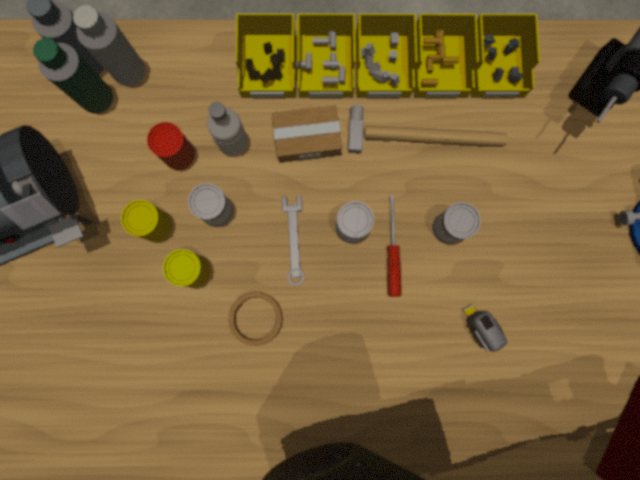

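Pixels: grey tins are at top view (209,203), (355,221), (457,223), and scene view (391,198), (308,268), (238,336). They fit the description. The tins at top (182,267) and (141,218) are yellow and the one at (166,140) is red, so all three are look-alikes and not meant.

```bash
cat > loc.py <<'E'
from h import *
from scipy.optimize import minimize
a=np.linspace(0,2*np.pi,48,endpoint=False)
def sil(p,x,y,S=4):
    P=np.concatenate([np.c_[x+.031*np.cos(a),y+.031*np.sin(a),0*a],np.c_[x+.0315*np.cos(a),y+.0315*np.sin(a),0*a+.092]])
    h=cv2.convexHull((proj(p,P)).astype(np.float32)).reshape(-1,2)
    m=np.zeros((480,640),np.uint8); cv2.fillPoly(m,[np.round(h*16).astype(np.int32)],1,shift=4); return m.astype(bool),h
def fit(p,m,xy):
    def c(v):
        s=sil(p,*v)[0]; return 1-(s&m).sum()/max(1,(s|m).sum())
    r=minimize(c,xy,method="Nelder-Mead",options=dict(initial_simplex=np.array([xy,xy+[.01,0],xy+[0,.01]]) if True else None,xatol=2e-4))
    return r.x,r.fun
E
python3 - <<'E'
from loc import *
g={"tin_left":[.608,.245],"tin_middle":[.583,-.013],"tin_right":[.571,-.19]}
for n in ("scene","top"):
    p=ctrl.camera(n); im=p["img"][:,:,::-1].copy()
    tr=[]
    for k in g: tr+=ctrl.trace(k,p)
    for k,x in g.items():
        s=sil(p,*x)[0]
        best=max(tr,key=lambda r:(r["pixels"]&s).sum()/(r["pixels"]|s).sum()); 
        v,f=fit(p,best["pixels"],np.array(x)); print(n,k,v.round(4),round(f,3))
        cv2.polylines(im,[np.round(sil(p,*v)[1]).astype(np.int32)],True,(0,255,0),1)
    c=im[120:380,180:440] if n=="scene" else im[110:310,120:500]
    cv2.imwrite(f"pics/c_{n}.png",cv2.resize(c,None,fx=2,fy=2,interpolation=cv2.INTER_CUBIC))
E
```

```text
scene tin_left [0.609  0.2422] 0.067
scene tin_middle [ 0.5781 -0.0139] 0.071
scene tin_right [ 0.5751 -0.1952] 0.022
top tin_left [0.6085 0.2453] 0.038
top tin_middle [ 0.5757 -0.0094] 0.049
top tin_right [ 0.5742 -0.1918] 0.072
```

View pics/c_scene.png

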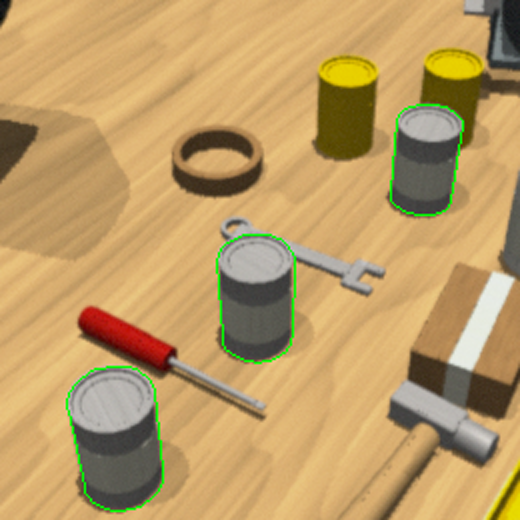

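View pics/c_top.png

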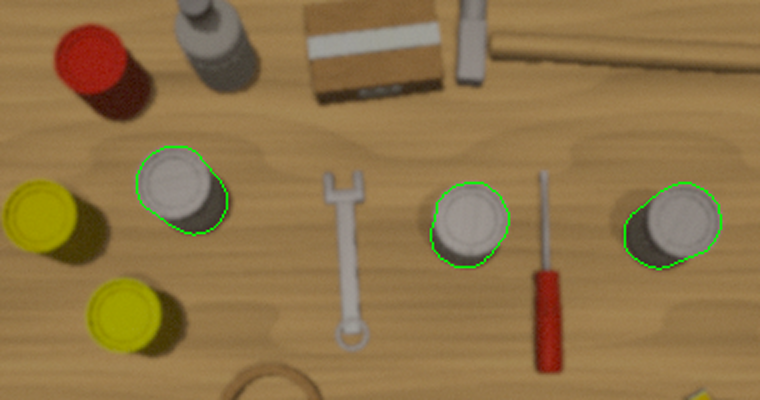

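The outlines fit all three grey tins closely. They are at left (0.609, 0.244), middle (0.577, -0.011) and right (0.575, -0.193). I'll close the jaws along y, with yaw at -π. The move starts with transit to above the left tin at TCP z 0.21.

Call:
play_rows:
  twist:
    - [0,0,-0.01]
    - [0,0,-0.01]
    - [0,0,-0.01]
    - [0,0,-0.01]
    - [0,0,-0.01]
    - [0,0,-0.01]
    - [0,0,-0.01]
    - [0,0,-0.01]
    - [0,0,-0.01]
    - [0,0,-0.01]
    - [0,0,-0.01]
    - [0,0,-0.01]
  travel:
    - [0.15,0.3,0]
    - [0.35,0.63,0]
    - [0.35,0.63,0]
    - [0.35,0.63,0]
    - [0.35,0.63,0]
    - [0.35,0.63,0]
    - [0.35,0.63,0]
    - [0.35,0.63,0]
    - [0.35,0.63,0]
    - [0.35,0.63,0]
    - [0.35,0.63,0]
    - [0.35,0.63,0]
  grip: [-1,-1,-1,-1,-1,-1,-1,-1,-1,-1,-1,-1]
  force: 35

```text
time_s: 2.8
ee_pos: [0.3916, -0.1529, 0.2137]
eef_rot: [-1.57, 0.0, -2.976]
force: [0.5, -0.6, -1.6]
grip_width: 0.0941
```

Call:
play_rows:
  twist:
    - [0,0,-0.01]
    - [0,0,-0.01]
    - [0,0,-0.01]
    - [0,0,-0.01]
    - [0,0,-0.01]
    - [0,0,-0.01]
    - [0,0,-0.01]
    - [0,0,-0.01]
    - [0,0,-0.01]
    - [0,0,-0.01]
    - [0,0,-0.005]
    - [0,0,0]
  travel:
    - [0.35,0.65,0]
    - [0.38,0.72,0]
    - [0.38,0.72,0]
    - [0.38,0.72,0]
    - [0.4,0.72,0]
    - [0.4,0.72,0]
    - [0.4,0.72,0]
    - [0.4,0.72,0]
    - [0.4,0.72,0]
    - [0.4,0.72,0]
    - [0.3,0.53,0]
    - [0.15,0.3,0]
  grip: [-1,-1,-1,-1,-1,-1,-1,-1,-1,-1,-1,-1]

```text
time_s: 4.0
ee_pos: [0.6085, 0.2459, 0.2127]
eef_rot: [-1.571, -0.001, -3.139]
force: [-0.2, -1.6, -0.2]
grip_width: 0.094
```

Run:
```python
from h import *
p=ctrl.camera("scene"); save(p,"s2.png")
o=ctrl.get_obs(); print(o["ee_pos"],o["eef_rot"],o["force"],o["qpos"].round(2))
```

```text
[0.60871109 0.24696182 0.2125282 ] [-1.57102294e+00 -7.09343467e-04 -3.13824440e+00] [1.01041059 2.21605884 0.93926934] [0.33 0.55 1.18 0.   1.42 1.9 ]
```

View pics/s2.png

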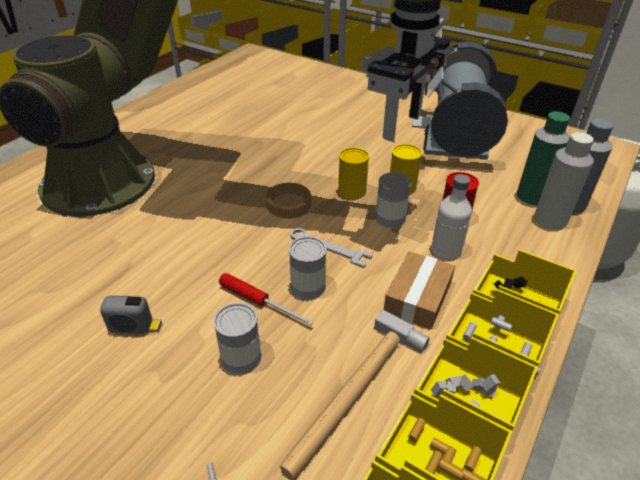

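The gripper is above the left tin, with fingers at scene (388,115) and (415,95). Now going down.

Call:
play_rows:
  twist:
    - [0,0,0]
    - [0,0,0]
    - [0,0,0]
    - [0,0,0]
    - [0,0,0]
    - [0,0,0]
    - [0,0,0]
    - [0,0,0]
    - [0,0,0]
    - [0,0,0]
    - [0,0,0]
    - [0,0,0]
  travel:
    - [0,-0.05,-0.2]
    - [0,0,-0.4]
    - [0,0,-0.4]
    - [0,0,-0.4]
    - [0,0,-0.4]
    - [0,0,-0.3]
    - [0,0,-0.3]
    - [0,0,-0.3]
    - [0,0,-0.3]
    - [0,0,-0.2]
    - [0,0,-0.17]
    - [0,0,0]
  grip: [-1,-1,-1,-1,-1,-1,-1,-1,-1,-1,-1,-1]

```text
time_s: 5.25
ee_pos: [0.6076, 0.2411, 0.0437]
eef_rot: [-1.57, -0.001, -3.14]
force: [0.8, 0.0, 0.4]
grip_width: 0.0935
```

```bash
cat >> h.py <<'E'
def force(n=10):
    F=[];T=[]
    for i in range(n):
        ctrl.camera("top"); o=ctrl.get_obs(); F.append(o["force"]); T.append(o["tau"])
    F=np.array(F); print("F",F.mean(0).round(2),"sd",F.std(0).round(2),"tau",np.mean(T,0).round(3),np.std(T,0).round(3),"t",o["time_s"],"ee",o["ee_pos"].round(4),o["eef_rot"].round(3),"w",round(o["grip_width"],4))
E
python3 - <<'E'
from h import *
force(12)
p=ctrl.camera("scene"); cv2.imwrite("pics/s3.png",cv2.resize(p["img"][80:280,300:540,::-1],None,fx=3,fy=3))
E
```

```text
F [-0.06 -0.02  0.06] sd [0.46 0.44 0.45] tau [-4.0000e-03 -7.0316e+01 -3.1661e+01 -7.0000e-03 -9.0000e-02 -0.0000e+00] [0.009 0.528 0.305 0.    0.036 0.   ] t 5.85 ee [0.6081 0.2413 0.045 ] [-1.571  0.    -3.14 ] w 0.0941
```

View pics/s3.png

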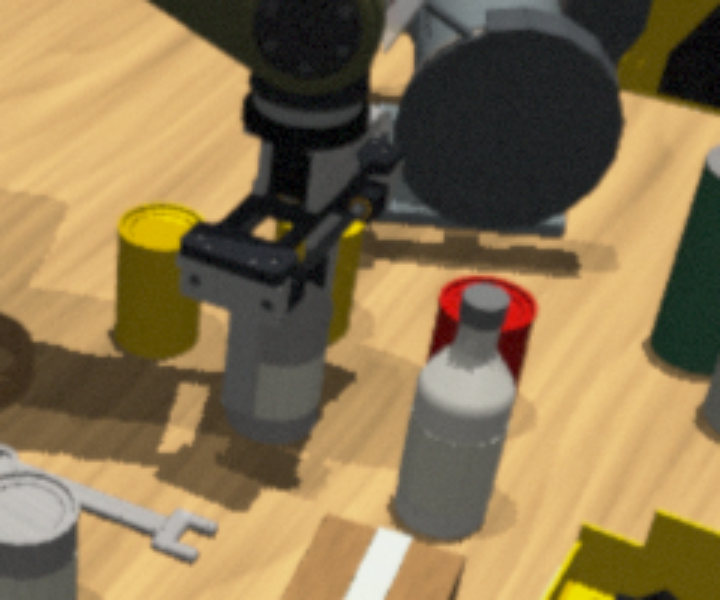

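The fingers straddle the tin and the empty-hand force baseline is about 0. Closing now.

Call:
play_rows:
  twist:
    - [0,0,0]
    - [0,0,0]
    - [0,0,0]
    - [0,0,0]
    - [0,0,0]
    - [0,0,0]
    - [0,0,0]
    - [0,0,0]
  travel:
    - [0,0.04,0]
    - [0,0,0]
    - [0,0,0]
    - [0,0,0]
    - [0,0,0]
    - [0,0,0]
    - [0,0,0]
    - [0,0,0]
  grip: [0.1,0.2,0.3,0.4,1,1,1,1]
  force: 35

```text
time_s: 6.7
ee_pos: [0.6081, 0.2434, 0.045]
eef_rot: [-1.571, 0.0, -3.14]
force: [1.1, 2.9, -0.3]
grip_width: 0.0616
```

Gripped at 61.6 mm. Lifting 40 mm and weighing.

Call:
play_rows:
  twist:
    - [0,0,0]
    - [0,0,0]
    - [0,0,0]
    - [0,0,0]
    - [0,0,0]
    - [0,0,0]
    - [0,0,0]
    - [0,0,0]
    - [0,0,0]
    - [0,0,0]
  travel:
    - [0,0,0.05]
    - [0,0,0.1]
    - [0,0,0.1]
    - [0,0,0.15]
    - [0,0,0.15]
    - [0,0,0.15]
    - [0,0,0.1]
    - [0,0,0]
    - [0,0,0]
    - [0,0,0]
  grip: [1,1,1,1,1,1,1,1,1,1]

```text
time_s: 7.7
ee_pos: [0.6078, 0.2432, 0.0845]
eef_rot: [-1.571, -0.001, -3.14]
force: [0.7, -0.0, -6.8]
grip_width: 0.0617
```

Run:
```python
from h import *
force(12)
p=ctrl.camera("scene"); cv2.imwrite("pics/s4.png",cv2.resize(p["img"][80:280,300:540,::-1],None,fx=3,fy=3))
```

```text
F [ 0.    0.   -6.28] sd [0.29 0.49 0.52] tau [ 1.0000e-03 -7.4068e+01 -3.5713e+01 -8.0000e-03 -7.4000e-02  0.0000e+00] [0.002 0.082 0.028 0.    0.001 0.   ] t 8.3 ee [0.6081 0.2433 0.0849] [-1.571 -0.    -3.14 ] w 0.0615
```

View pics/s4.png

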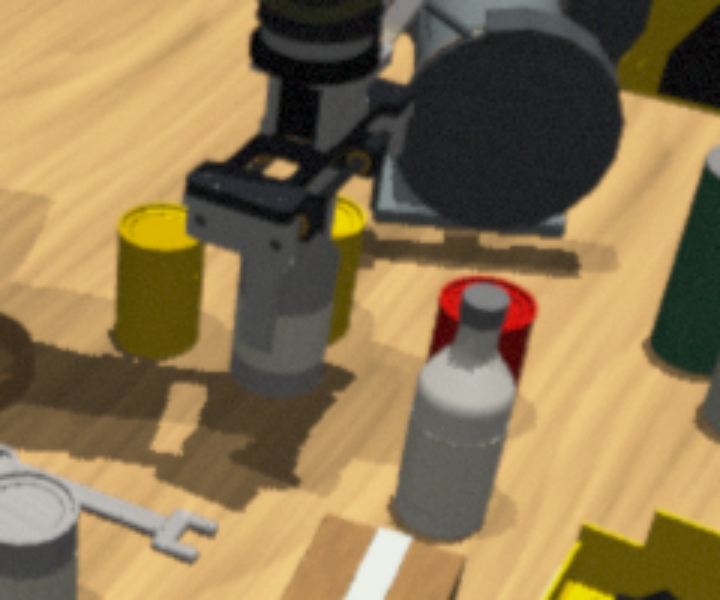

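The left tin weighs about 6.3 N (0.64 kg), which is in the "heaviest" range. It is lifted upright. Setting it back down.

Call:
play_rows:
  twist:
    - [0,0,0]
    - [0,0,0]
    - [0,0,0]
    - [0,0,0]
    - [0,0,0]
    - [0,0,0]
    - [0,0,0]
    - [0,0,0]
    - [0,0,0]
    - [0,0,0]
    - [0,0,0]
    - [0,0,0]
  travel:
    - [0,0,-0.1]
    - [0,0,-0.15]
    - [0,0,-0.15]
    - [0,0,-0.1]
    - [0,0,-0.1]
    - [0,0,-0.05]
    - [0,0,-0.05]
    - [0,0,-0.03]
    - [0,0,-0.03]
    - [0,0,-0.02]
    - [0,0,-0.02]
    - [0,0,0]
  grip: [1,1,1,1,1,1,1,1,1,1,1,1]

```text
time_s: 9.55
ee_pos: [0.6081, 0.2433, 0.045]
eef_rot: [-1.571, 0.0, -3.14]
force: [0.2, 0.8, -6.0]
grip_width: 0.0618
```

Run:
```python
from h import *
force(6)
```

```text
F [ 0.14 -0.31 -6.19] sd [0.4  0.37 0.61] tau [-1.6000e-02 -7.4829e+01 -3.4212e+01 -8.0000e-03 -7.4000e-02  0.0000e+00] [0.01  0.084 0.055 0.002 0.007 0.001] t 9.85 ee [0.6081 0.2433 0.045 ] [-1.571  0.    -3.14 ] w 0.0618
```

The hand still carries the full weight, so the tin is a fraction of a millimetre up. Lowering a bit more.

Call:
play_rows:
  twist:
    - [0,0,0]
    - [0,0,0]
    - [0,0,0]
  travel:
    - [0,0,-0.01]
    - [0,0,-0.01]
    - [0,0,0]
  grip: [1,1,1]

```text
time_s: 10.15
ee_pos: [0.6082, 0.2433, 0.045]
eef_rot: [-1.571, 0.0, -3.14]
force: [-5.8, -1.3, 5.9]
grip_width: 0.0618
```

Run:
```python
from h import *
force(5)
```

```text
F [-5.47 -2.02  5.09] sd [0.46 0.3  0.26] tau [-1.2500e-01 -6.8572e+01 -3.2839e+01  1.0900e-01 -1.6050e+00 -2.2000e-02] [0.001 0.008 0.004 0.    0.001 0.   ] t 10.4 ee [0.6082 0.2433 0.045 ] [-1.571  0.    -3.14 ] w 0.0615
```

It is on the bench now, pressing lightly. Opening gradually, then rising.

Call:
play_rows:
  twist:
    - [0,0,0]
    - [0,0,0]
    - [0,0,0]
    - [0,0,0]
    - [0,0,0]
    - [0,0,0]
    - [0,0,0]
    - [0,0,0]
    - [0,0,0]
    - [0,0,0]
    - [0,0,0]
    - [0,0,0]
  travel:
    - [0,0,0.01]
    - [0,0,0]
    - [0,0,0]
    - [0,0,0]
    - [0,0,0]
    - [0,0,0.1]
    - [0,0,0.3]
    - [0,0,0.4]
    - [0,0,0.5]
    - [0,0,0.5]
    - [0,0,0.5]
    - [0,0,0.5]
  grip: [0.2,-0.3,-1,-1,-1,-1,-1,-1,-1,-1,-1,-1]

```text
time_s: 11.6
ee_pos: [0.6081, 0.2433, 0.187]
eef_rot: [-1.571, 0.001, -3.14]
force: [0.3, -0.1, -0.4]
grip_width: 0.0938
```

Run:
```python
from h import *
force(2)
p=ctrl.camera("scene"); save(p,"s5.png")
```

```text
F [-0.11  0.3   1.7 ] sd [0.14 0.09 1.52] tau [-1.4400e-01 -5.7168e+01 -2.9138e+01 -8.0000e-03  8.3000e-02  0.0000e+00] [8.400e-02 8.878e+00 6.262e+00 2.000e-03 6.190e-01 0.000e+00] t 11.7 ee [0.6093 0.2437 0.1897] [-1.573  0.007 -3.14 ] w 0.094
```

View pics/s5.png

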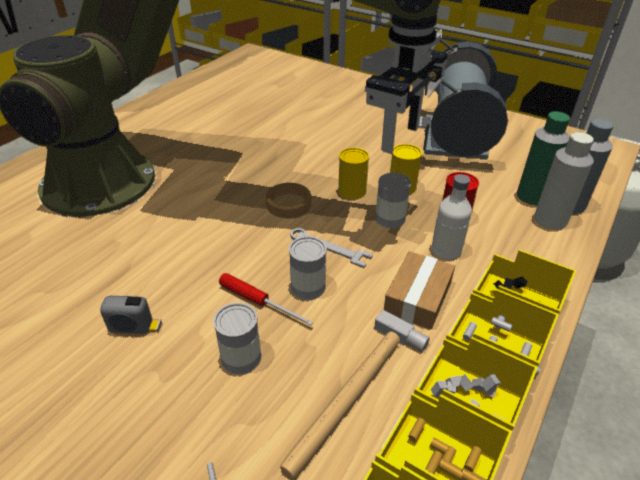

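The left tin stands upright at (393,200), back where it stood. Going to the middle tin.

Call:
play_rows:
  twist:
    - [0,0,0]
    - [0,0,0]
    - [0,0,0]
    - [0,0,0]
    - [0,0,0]
    - [0,0,0]
    - [0,0,0]
    - [0,0,0]
    - [0,0,0]
    - [0,0,0]
    - [0,0,0]
  travel:
    - [-0.02,-0.3,0.1]
    - [-0.06,-0.5,0]
    - [-0.06,-0.5,0]
    - [-0.06,-0.5,0]
    - [-0.06,-0.5,0]
    - [-0.06,-0.5,0]
    - [-0.06,-0.6,0]
    - [-0.06,-0.6,0]
    - [-0.06,-0.6,0]
    - [-0.06,-0.4,0]
    - [-0.06,-0.1,0]
  grip: [-1,-1,-1,-1,-1,-1,-1,-1,-1,-1,-1]

```text
time_s: 12.85
ee_pos: [0.5762, -0.0142, 0.1888]
eef_rot: [-1.571, -0.001, 3.14]
force: [0.3, 0.8, 0.1]
grip_width: 0.0937
```

Run:
```python
from h import *
force(3)
```

```text
F [ 0.34  0.27 -0.16] sd [0.41 0.34 0.28] tau [-9.4300e-01 -5.7352e+01 -3.4891e+01 -2.0000e-03 -9.6000e-02 -1.5800e-01] [1.095 0.257 0.42  0.073 0.013 0.073] t 13.0 ee [ 0.5767 -0.0116  0.1892] [-1.571e+00 -1.000e-03 -3.141e+00] w 0.0939
```

Call:
play_rows:
  twist:
    - [0,0,0]
    - [0,0,0]
    - [0,0,0]
    - [0,0,0]
    - [0,0,0]
    - [0,0,0]
    - [0,0,0]
    - [0,0,0]
    - [0,0,0]
    - [0,0,0]
    - [0,0,0]
    - [0,0,0]
  travel:
    - [0,0,-0.2]
    - [0,0,-0.3]
    - [0,0,-0.3]
    - [0,0,-0.3]
    - [0,0,-0.3]
    - [0,0,-0.3]
    - [0,0,-0.3]
    - [0,0,-0.3]
    - [0,0,-0.3]
    - [0,0,-0.2]
    - [0,0,-0.1]
    - [0,0,0]
  grip: [-1,-1,-1,-1,-1,-1,-1,-1,-1,-1,-1,-1]

```text
time_s: 14.2
ee_pos: [0.5769, -0.0118, 0.0439]
eef_rot: [-1.571, -0.001, -3.14]
force: [0.1, -0.4, 0.6]
grip_width: 0.0939
```

Run:
```python
from h import *
force(8)
p=ctrl.camera("scene"); cv2.imwrite("pics/s6.png",cv2.resize(p["img"][150:350,200:440,::-1],None,fx=3,fy=3))
```

```text
F [-0.15  0.03 -0.07] sd [0.61 0.54 0.35] tau [-3.0000e-03 -6.0800e+01 -2.9484e+01  1.9000e-02 -8.8000e-02  0.0000e+00] [0.002 0.427 0.249 0.    0.029 0.   ] t 14.6 ee [ 0.5772 -0.0118  0.0448] [-1.571e+00  1.000e-03 -3.140e+00] w 0.0937
```

View pics/s6.png

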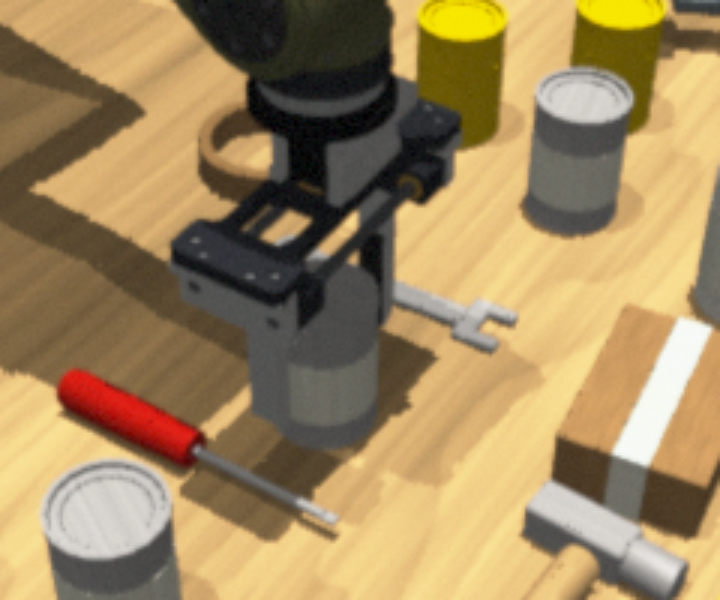

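The fingers straddle the middle tin, clear of the wrench and screwdriver. The left tin stands upright behind. Closing.

Call:
play_rows:
  twist:
    - [0,0,0]
    - [0,0,0]
    - [0,0,0]
    - [0,0,0]
    - [0,0,0]
    - [0,0,0]
    - [0,0,0]
    - [0,0,0]
  travel:
    - [0,0,0]
    - [0,0,0]
    - [0,0,0]
    - [0,0,0]
    - [0,0,0]
    - [0,0,0]
    - [0,0,0]
    - [0,0,0]
  grip: [0.1,0.2,0.3,0.4,1,1,1,1]
  force: 35

```text
time_s: 15.45
ee_pos: [0.5771, -0.0117, 0.0445]
eef_rot: [-1.571, 0.0, -3.14]
force: [-0.3, 1.5, -0.8]
grip_width: 0.0616
```

Call:
play_rows:
  twist:
    - [0,0,0]
    - [0,0,0]
    - [0,0,0]
    - [0,0,0]
    - [0,0,0]
    - [0,0,0]
    - [0,0,0]
    - [0,0,0]
    - [0,0,0]
    - [0,0,0]
  travel:
    - [0,0,0.05]
    - [0,0,0.1]
    - [0,0,0.1]
    - [0,0,0.15]
    - [0,0,0.15]
    - [0,0,0.15]
    - [0,0,0.1]
    - [0,0,0]
    - [0,0,0]
    - [0,0,0]
  grip: [1,1,1,1,1,1,1,1,1,1]

```text
time_s: 16.45
ee_pos: [0.5768, -0.0117, 0.0841]
eef_rot: [-1.571, -0.001, -3.14]
force: [0.1, 0.6, -2.9]
grip_width: 0.0619
```

Run:
```python
from h import *
force(10)
p=ctrl.camera("scene"); cv2.imwrite("pics/s7.png",cv2.resize(p["img"][150:350,200:440,::-1],None,fx=3,fy=3))
```

```text
F [ 0.04 -0.09 -3.08] sd [0.32 0.49 0.73] tau [ 1.0000e-03 -6.1736e+01 -3.2437e+01  1.9000e-02 -6.7000e-02 -0.0000e+00] [0.002 0.075 0.023 0.    0.    0.   ] t 16.95 ee [ 0.5771 -0.0117  0.0844] [-1.571 -0.    -3.14 ] w 0.0618
```

View pics/s7.png

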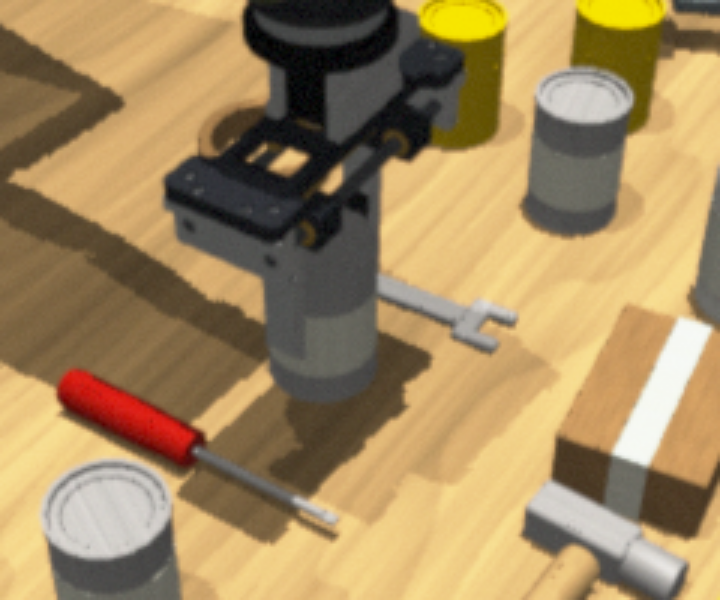

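The middle tin weighs about 3.1 N (0.31 kg), one of the lighter ones. Setting it down.

Call:
play_rows:
  twist:
    - [0,0,0]
    - [0,0,0]
    - [0,0,0]
    - [0,0,0]
    - [0,0,0]
    - [0,0,0]
    - [0,0,0]
    - [0,0,0]
    - [0,0,0]
    - [0,0,0]
    - [0,0,0]
    - [0,0,0]
  travel:
    - [0,0,-0.1]
    - [0,0,-0.15]
    - [0,0,-0.15]
    - [0,0,-0.1]
    - [0,0,-0.1]
    - [0,0,-0.05]
    - [0,0,-0.05]
    - [0,0,-0.03]
    - [0,0,-0.03]
    - [0,0,-0.02]
    - [0,0,-0.03]
    - [0,0,0]
  grip: [1,1,1,1,1,1,1,1,1,1,1,1]

```text
time_s: 18.2
ee_pos: [0.5773, -0.0117, 0.0444]
eef_rot: [-1.571, 0.001, -3.14]
force: [-0.3, 0.5, 2.0]
grip_width: 0.0619
```

Run:
```python
from h import *
force(4)
```

```text
F [-0.99  1.11  3.87] sd [0.3  0.42 0.9 ] tau [-3.6700e-01 -5.9114e+01 -2.8915e+01 -1.2000e-02 -4.5400e-01 -2.9000e-02] [0.052 0.466 0.253 0.007 0.029 0.001] t 18.4 ee [ 0.5773 -0.0117  0.0444] [-1.571e+00  1.000e-03 -3.140e+00] w 0.0615
```

It is on the bench. Releasing and rising.

Call:
play_rows:
  twist:
    - [0,0,0]
    - [0,0,0]
    - [0,0,0]
    - [0,0,0]
    - [0,0,0]
    - [0,0,0]
    - [0,0,0]
    - [0,0,0]
    - [0,0,0]
    - [0,0,0]
    - [0,0,0]
    - [0,0,0]
  travel:
    - [0,0,0.01]
    - [0,0,0]
    - [0,0,0]
    - [0,0,0]
    - [0,0,0]
    - [0,0,0.1]
    - [0,0,0.3]
    - [0,0,0.4]
    - [0,0,0.5]
    - [0,0,0.5]
    - [0,0,0.5]
    - [0,0,0.6]
  grip: [0.2,-0.3,-1,-1,-1,-1,-1,-1,-1,-1,-1,-1]

```text
time_s: 19.6
ee_pos: [0.5768, -0.0117, 0.1915]
eef_rot: [-1.571, 0.0, -3.14]
force: [0.7, -0.6, -0.1]
grip_width: 0.0937
```

Call:
play_rows:
  twist:
    - [0,0,0]
    - [0,0,0]
    - [0,0,0]
    - [0,0,0]
    - [0,0,0]
    - [0,0,0]
    - [0,0,0]
    - [0,0,0]
    - [0,0,0]
  travel:
    - [0,-0.3,0]
    - [0,-0.5,0]
    - [0,-0.5,0]
    - [0,-0.5,0]
    - [0,-0.5,0]
    - [0,-0.5,0]
    - [-0.05,-0.5,0]
    - [0,-0.25,0]
    - [0,-0.1,0]
  grip: [-1,-1,-1,-1,-1,-1,-1,-1,-1]

```text
time_s: 20.5
ee_pos: [0.5743, -0.1953, 0.1896]
eef_rot: [-1.571, 0.0, -3.142]
force: [0.1, 0.2, -0.7]
grip_width: 0.094
```

Run:
```python
from h import *
force(3)
p=ctrl.camera("scene"); save(p,"s8.png")
```

```text
F [ 0.1  -0.04 -0.43] sd [0.5  0.84 0.45] tau [-5.3800e-01 -6.1286e+01 -3.5471e+01  4.1000e-02 -4.3000e-02 -8.4000e-02] [1.147 0.233 0.212 0.075 0.015 0.075] t 20.65 ee [ 0.5746 -0.1937  0.1895] [-1.571 -0.    -3.14 ] w 0.0943
```

View pics/s8.png

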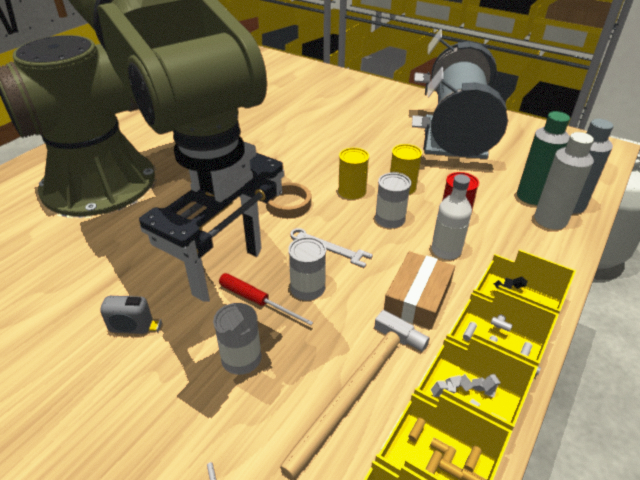

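The middle tin (308,268) and left tin (392,200) stand upright in place. The gripper is above the right tin (238,338).

Call:
play_rows:
  twist:
    - [0,0,0]
    - [0,0,0]
    - [0,0,0]
    - [0,0,0]
    - [0,0,0]
    - [0,0,0]
    - [0,0,0]
    - [0,0,0]
    - [0,0,0]
    - [0,0,0]
    - [0,0,0]
    - [0,0,0]
  travel:
    - [0,0,-0.2]
    - [0,0,-0.3]
    - [0,0,-0.3]
    - [0,0,-0.3]
    - [0,0,-0.3]
    - [0,0,-0.3]
    - [0,0,-0.3]
    - [0,0,-0.3]
    - [0,0,-0.3]
    - [0,0,-0.2]
    - [0,0,-0.1]
    - [0,0,0]
  grip: [-1,-1,-1,-1,-1,-1,-1,-1,-1,-1,-1,-1]

```text
time_s: 21.9
ee_pos: [0.5744, -0.1942, 0.0439]
eef_rot: [-1.571, -0.001, -3.14]
force: [-0.6, 0.4, 0.0]
grip_width: 0.0939
```

Run:
```python
from h import *
force(6)
p=ctrl.camera("scene"); cv2.imwrite("pics/s9.png",cv2.resize(p["img"][210:410,130:370,::-1],None,fx=3,fy=3))
```

```text
F [ 0.23  0.07 -0.03] sd [0.39 0.39 0.32] tau [-8.0000e-03 -6.4240e+01 -3.0193e+01  3.7000e-02 -8.2000e-02 -0.0000e+00] [0.003 0.419 0.257 0.    0.031 0.   ] t 22.2 ee [ 0.5748 -0.1943  0.045 ] [-1.57e+00  1.00e-03 -3.14e+00] w 0.094
```

View pics/s9.png

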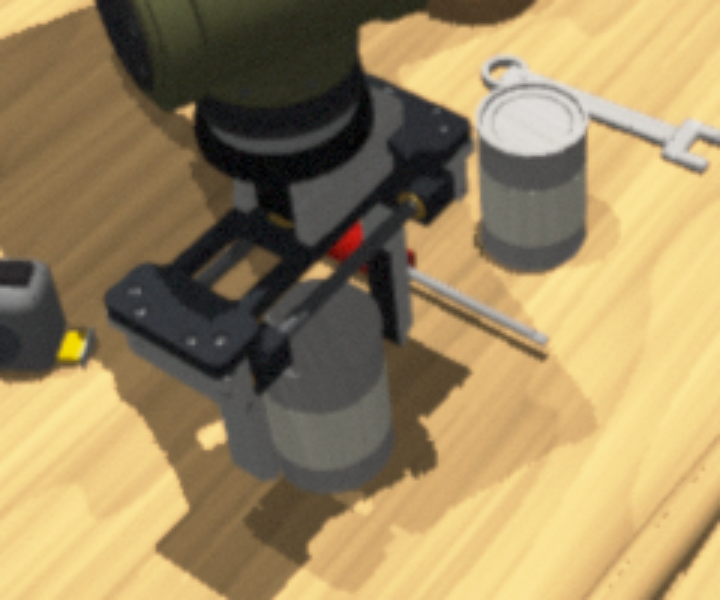

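The fingers straddle the right tin. Closing, lifting and weighing.

Call:
play_rows:
  twist:
    - [0,0,0]
    - [0,0,0]
    - [0,0,0]
    - [0,0,0]
    - [0,0,0]
    - [0,0,0]
    - [0,0,0]
    - [0,0,0]
  travel:
    - [0,0,0]
    - [0,0,0]
    - [0,0,0]
    - [0,0,0]
    - [0,0,0]
    - [0,0,0]
    - [0,0,0]
    - [0,0,0]
  grip: [0.1,0.2,0.3,0.4,1,1,1,1]
  force: 35

```text
time_s: 23.05
ee_pos: [0.5746, -0.1942, 0.0444]
eef_rot: [-1.571, -0.0, -3.14]
force: [0.8, 1.2, 0.6]
grip_width: 0.062
```

Call:
play_rows:
  twist:
    - [0,0,0]
    - [0,0,0]
    - [0,0,0]
    - [0,0,0]
    - [0,0,0]
    - [0,0,0]
    - [0,0,0]
    - [0,0,0]
    - [0,0,0]
    - [0,0,0]
  travel:
    - [0,0,0.05]
    - [0,0,0.1]
    - [0,0,0.1]
    - [0,0,0.15]
    - [0,0,0.15]
    - [0,0,0.15]
    - [0,0,0.1]
    - [0,0,0]
    - [0,0,0]
    - [0,0,0]
  grip: [1,1,1,1,1,1,1,1,1,1]

```text
time_s: 24.05
ee_pos: [0.5744, -0.1942, 0.0841]
eef_rot: [-1.571, -0.001, -3.14]
force: [-0.0, -0.9, -2.5]
grip_width: 0.0616
```

Run:
```python
from h import *
force(10)
p=ctrl.camera("scene"); cv2.imwrite("pics/s10.png",cv2.resize(p["img"][210:410,130:370,::-1],None,fx=3,fy=3))
```

```text
F [ 0.06  0.01 -2.15] sd [0.48 0.41 0.4 ] tau [-0.0000e+00 -6.5127e+01 -3.2852e+01  3.7000e-02 -5.9000e-02 -0.0000e+00] [0.002 0.078 0.024 0.    0.    0.   ] t 24.55 ee [ 0.5746 -0.1942  0.0844] [-1.571  0.    -3.14 ] w 0.0619
```

View pics/s10.png

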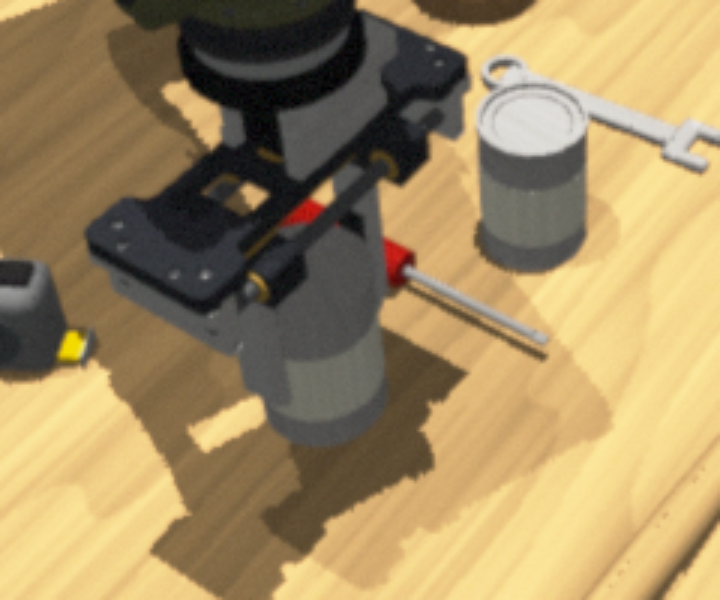

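The right tin weighs about 2.15 N (0.22 kg). The left tin is the heaviest. Setting the right tin down.

Call:
play_rows:
  twist:
    - [0,0,0]
    - [0,0,0]
    - [0,0,0]
    - [0,0,0]
    - [0,0,0]
    - [0,0,0]
    - [0,0,0]
    - [0,0,0]
    - [0,0,0]
    - [0,0,0]
    - [0,0,0]
    - [0,0,0]
  travel:
    - [0,0,-0.1]
    - [0,0,-0.15]
    - [0,0,-0.15]
    - [0,0,-0.1]
    - [0,0,-0.1]
    - [0,0,-0.05]
    - [0,0,-0.05]
    - [0,0,-0.03]
    - [0,0,-0.03]
    - [0,0,-0.02]
    - [0,0,-0.03]
    - [0,0,0]
  grip: [1,1,1,1,1,1,1,1,1,1,1,1]

```text
time_s: 25.8
ee_pos: [0.5748, -0.1943, 0.0444]
eef_rot: [-1.571, 0.001, -3.14]
force: [-0.1, 0.6, 2.7]
grip_width: 0.0617
```

Run:
```python
from h import *
force(4)
```

```text
F [-0.87  0.97  3.75] sd [0.14 0.59 1.  ] tau [-2.2700e-01 -6.2630e+01 -2.9629e+01 -8.5000e-02 -4.7300e-01  5.0000e-03] [0.03  0.458 0.227 0.015 0.037 0.   ] t 26.0 ee [ 0.5748 -0.1943  0.0444] [-1.571e+00  1.000e-03 -3.140e+00] w 0.0618
```

Call:
play_rows:
  twist:
    - [0,0,0]
    - [0,0,0]
    - [0,0,0]
    - [0,0,0]
    - [0,0,0]
    - [0,0,0]
    - [0,0,0]
    - [0,0,0]
    - [0,0,0]
    - [0,0,0]
    - [0,0,0]
    - [0,0,0]
  travel:
    - [0,0,0.01]
    - [0,0,0]
    - [0,0,0]
    - [0,0,0]
    - [0,0,0]
    - [0,0,0.1]
    - [0,0,0.3]
    - [0,0,0.4]
    - [0,0,0.5]
    - [0,0,0.5]
    - [0,0,0.5]
    - [0,0,0.6]
  grip: [0.2,-0.3,-1,-1,-1,-1,-1,-1,-1,-1,-1,-1]

```text
time_s: 27.2
ee_pos: [0.5743, -0.1941, 0.1914]
eef_rot: [-1.571, 0.0, -3.14]
force: [0.4, 0.0, -0.6]
grip_width: 0.094
```

Call:
play_rows:
  twist:
    - [0,0,0]
    - [0,0,0]
    - [0,0,0]
    - [0,0,0]
    - [0,0,0]
    - [0,0,0]
    - [0,0,0]
    - [0,0,0]
    - [0,0,0]
    - [0,0,0]
    - [0,0,0]
    - [0,0,0]
  travel:
    - [0.02,0.3,0.2]
    - [0.05,0.7,0]
    - [0.05,0.7,0]
    - [0.05,0.7,0]
    - [0.05,0.7,0]
    - [0.05,0.7,0]
    - [0.05,0.7,0]
    - [0.05,0.7,0]
    - [0.05,0.7,0]
    - [0.05,0.7,0]
    - [0.05,0.7,0]
    - [0.05,0.6,0]
  grip: [-1,-1,-1,-1,-1,-1,-1,-1,-1,-1,-1,-1]

```text
time_s: 28.4
ee_pos: [0.6022, 0.2035, 0.1993]
eef_rot: [-1.571, -0.0, -3.139]
force: [0.2, -1.4, -0.7]
grip_width: 0.0941
```

Call:
play_rows:
  twist:
    - [0,0,0]
    - [0,0,0]
    - [0,0,0]
    - [0,0,0]
  travel:
    - [0.05,0.45,0]
    - [0.05,0.3,0]
    - [0,0.1,0]
    - [0,0,0]
  grip: [-1,-1,-1,-1]

```text
time_s: 28.8
ee_pos: [0.6078, 0.2435, 0.1992]
eef_rot: [-1.571, -0.0, -3.14]
force: [-0.6, 0.7, -0.2]
grip_width: 0.0939
```

Run:
```python
from loc import *
force(2)
g={"tin_left":[.608,.243],"tin_middle":[.577,-.012],"tin_right":[.575,-.193]}
p=ctrl.camera("scene"); save(p,"s11.png")
tr=[]
for k in g: tr+=ctrl.trace(k,p)
for k,x in g.items():
    s=sil(p,*x)[0]
    b=max(tr,key=lambda r:(r["pixels"]&s).sum()/(r["pixels"]|s).sum()); v,f=fit(p,b["pixels"],np.array(x)); print(k,v.round(4),round(f,3))
```

```text
F [-0.47  0.14  0.3 ] sd [0.24 0.22 0.29] tau [ 1.2010e+00 -6.7298e+01 -3.6339e+01  3.5000e-02 -7.0000e-02  5.3000e-02] [0.209 0.031 0.086 0.013 0.005 0.028] t 28.9 ee [0.608  0.2425 0.1995] [-1.571 -0.    -3.141] w 0.094
tin_left [0.6102 0.241 ] 0.042
tin_middle [ 0.5758 -0.012 ] 0.088
tin_right [ 0.5735 -0.1954] 0.054
```

View pics/s11.png

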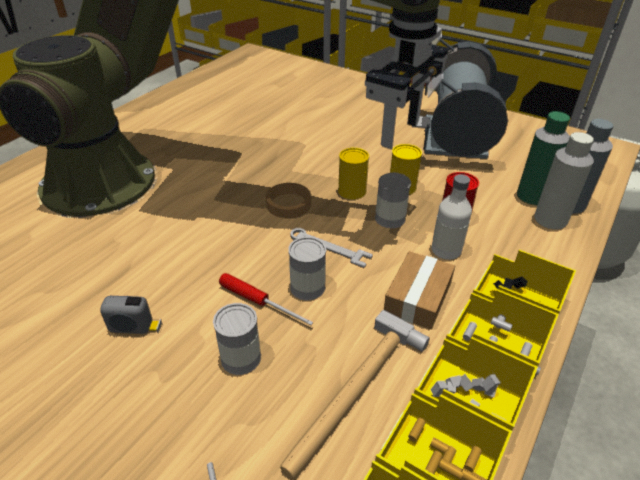

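All three tins are upright within about 3 mm of where they stood, and the gripper is above the left tin. Descending 0.155 m and grasping it.

Call:
play_rows:
  twist:
    - [0,0,0]
    - [0,0,0]
    - [0,0,0]
    - [0,0,0]
    - [0,0,0]
    - [0,0,0]
    - [0,0,0]
    - [0,0,0]
    - [0,0,0]
    - [0,0,0]
    - [0,0,0]
    - [0,0,0]
  travel:
    - [0,0,-0.2]
    - [0,0,-0.3]
    - [0,0,-0.4]
    - [0,0,-0.3]
    - [0,0,-0.3]
    - [0,0,-0.3]
    - [0,0,-0.3]
    - [0,0,-0.3]
    - [0,0,-0.3]
    - [0,0,-0.2]
    - [0,0,-0.2]
    - [0,0,0]
  grip: [-1,-1,-1,-1,-1,-1,-1,-1,-1,-1,-1,-1]

```text
time_s: 30.3
ee_pos: [0.6075, 0.2431, 0.043]
eef_rot: [-1.57, -0.002, -3.14]
force: [-0.3, -0.2, 0.2]
grip_width: 0.0942
```

Call:
play_rows:
  twist:
    - [0,0,0]
    - [0,0,0]
    - [0,0,0]
    - [0,0,0]
    - [0,0,0]
    - [0,0,0]
    - [0,0,0]
    - [0,0,0]
  travel:
    - [0,0,0]
    - [0,0,0]
    - [0,0,0]
    - [0,0,0]
    - [0,0,0]
    - [0,0,0]
    - [0,0,0]
    - [0,0,0]
  grip: [0.1,0.2,0.3,0.4,1,1,1,1]
  force: 40

```text
time_s: 31.1
ee_pos: [0.6082, 0.2433, 0.0448]
eef_rot: [-1.571, 0.0, -3.14]
force: [-0.1, 0.3, 5.8]
grip_width: 0.0616
```

Call:
play_rows:
  twist:
    - [0,0,0]
    - [0,0,0]
    - [0,0,0]
    - [0,0,0]
    - [0,0,0]
    - [0,0,0]
    - [0,0,0]
    - [0,0,0]
    - [0,0,0]
    - [0,0,0]
    - [0,0,0]
    - [0,0,0]
  travel:
    - [0,0,0.05]
    - [0,0,0.15]
    - [0,0,0.25]
    - [0,0,0.3]
    - [0,0,0.3]
    - [0,0,0.3]
    - [0,0,0.3]
    - [0,0,0.3]
    - [0,0,0.3]
    - [0,0,0.2]
    - [0,0,0.1]
    - [0,0,0.05]
  grip: [1,1,1,1,1,1,1,1,1,1,1,1]

```text
time_s: 32.3
ee_pos: [0.6081, 0.2433, 0.1747]
eef_rot: [-1.571, 0.0, -3.14]
force: [0.2, 0.2, -6.8]
grip_width: 0.0615
```

Call:
play_rows:
  twist:
    - [0,0,0]
    - [0,0,0]
    - [0,0,0]
    - [0,0,0]
    - [0,0,0]
    - [0,0,0]
  travel:
    - [0,0,0]
    - [0,0,0]
    - [0,0,0]
    - [0,0,0]
    - [0,0,0]
    - [0,0,0]
  grip: [1,1,1,1,1,1]

```text
time_s: 32.9
ee_pos: [0.608, 0.2433, 0.1744]
eef_rot: [-1.571, -0.0, -3.14]
force: [0.2, 0.5, -6.1]
grip_width: 0.0615
```

Run:
```python
from h import *
force(8)
p=ctrl.camera("scene"); save(p,"s12.png"); print(abs(ctrl.get_obs()["joint_vel"]).max())
```

```text
F [-0.05  0.09 -6.52] sd [0.38 0.62 0.31] tau [-1.0000e-03 -7.2290e+01 -3.8373e+01 -8.0000e-03 -7.4000e-02  0.0000e+00] [0.001 0.018 0.009 0.    0.    0.   ] t 33.3 ee [0.6081 0.2433 0.1744] [-1.571  0.    -3.14 ] w 0.0614
0.0019690561010029537
```

View pics/s12.png

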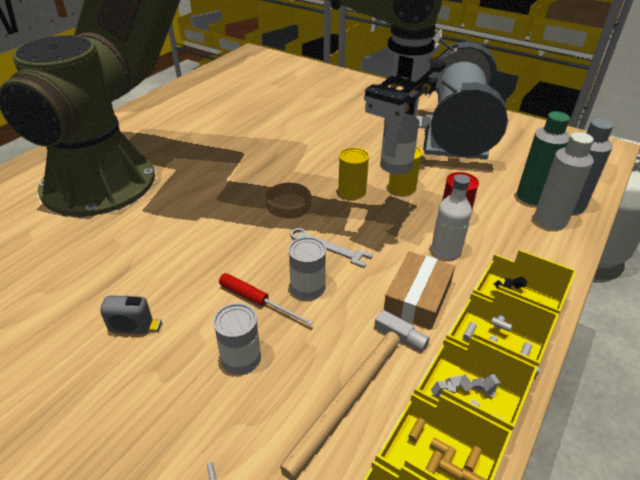

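The left tin is held upright about 13 cm up at (398,150), the other two stand in place, and nothing else has moved. Handing in.

Run:
```python
from h import *
print(ctrl.hand_in()); o=ctrl.get_obs(); print(o["time_s"],o["ee_pos"],o["grip_width"],o["force"])
```

```text
the job is handed in; nothing more can be done
None
the job is handed in; nothing more can be done
```

I lifted each tin from left to right, weighed it and set it back upright. Then I picked the heaviest, the left one, up again and handed the job in while holding it. The hand-in itself reports no verdict.

| Tin | Measured force | Mass |
|---|---|---|
| Left | 6.3 N | about 0.64 kg |
| Middle | 3.1 N | about 0.31 kg |
| Right | 2.15 N | about 0.22 kg |

- **Held tin:** in the last readings before hand-in it was upright and still over its place, with its underside about 13 cm above the bench. The finger opening was 61 mm and the force 6.5 N.
- **Other tins:** before the final pick-up, the camera fit put all three within about 3 mm of where they started. In the last picture the middle and right ones stand upright.
- **Bystanders:** nothing else on the bench appears moved in the last picture.
- **Time:** about 33 s of the 70 s allowed.
- **Check that disagreed:** when I first set the left tin down, the force still showed its full weight. I lowered it about another millimetre until it touched the bench, and only then let go.

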